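# Clamp a tin on the one-handed opening board

## Robot

A 6-joint arm with a two-finger parallel gripper is mounted at the origin on a cart in front of the work surface, level with it; the furniture and walls round the work are solid. World frame = base frame: x ahead of the robot, y to its left, z up, the work surface at z = 0. Lengths are in m, angles in rad, forces in N, time in s.
With the tool pointing down it reaches from about 0.35 to 0.775 m from the base axis. Payload 5.5 kg.
Tool frame: the origin (TCP) lies on the front face of the gripper's body, between the roots of the fingers; the fingertips stand 73 mm ahead of it and the grasp point (between the pads) lies 54 mm ahead of it; x points along the fingers, z is the direction in which the jaws open and shut, and the axes are right-handed (so a half turn about x gives the same grasp; the last joint's range is limited). The gripper opens to 85 mm and grips with 20 to 120 N. Pads are 22 mm wide; open, the fingers measure 114 mm over their backs; the gripper's body (76 mm by 85 mm) begins 54 mm behind the grasp point. The pads swing forward as they close: fully open they stand 13 mm farther back than shut.
Start: joints at [-0.14, 0.313, 0.046, 1.304, 0, 1.431], TCP at [0.575, -0, 0.304] pointing down, gripper open.
Joint ranges: [-2.76, 2.76], [-0.86, 1.69], [-1.03, 1.26], [-2.2, 2.34], [-1.47, 1.5], [-3.14, 3.14]. Speed limits (rad/s): [2.57, 2.57, 3.14, 3.14, 3.14, 3.14].

## Interface

Orientations are given as a unit quaternion [w, x, y, z].
In Python, from workcell import * gives the robot as it stands. Calls block until the motion is done:
- reach(position, orientation): joint-space move of the TCP to a pose.
- move_l(position, ori=None, rate=0.15, guard=None): straight line of the TCP; ori=None keeps the orientation; rate is the mean speed in m/s. With guard (N) it stops when the force on the tool has changed by that much, and returns True; else False.
- move_j(angles): joint-space move.
- set_gripper(opening, effort=None): finger opening in m; effort is the grip in N (None keeps the last); returns when the fingers have stopped.
- wait(seconds).
- inverse_kinematics(position, orientation): joint angles nearest the present ones, or None.
- grab_frame(name): name is "scene" or "side" or "wrist"; returns the picture (480x640x3 uint8, red, green, blue); there is no depth.
- camera_model(name): a dict with "camera_matrix" (3x3 intrinsics, pixels), "dist_coeffs" ([k1, k2, p1, p2, k3] as OpenCV has them; the pictures are not rectified), "world_to_cam" (4x4, takes a point from world to camera coordinates). Camera axes: x right, y down, z forward; pixel columns grow to the right and rows downward; lengths in m; the calibration is good to about 2 mm. A picture is of the moment at which its call begins: read the wrist's pose just before it. camera_model takes no time and is no camera call; for the wrist camera it gives the pose at the moment of the call.
A pose or a line that the arm cannot do raises Unreachable and nothing moves.
- finish_job(): hands the job in, once; it reports no verdict.
Readings, each from a call of its own:
- get_time(): time.
- get_qpos(): joint angles.
- get_joint_vel(): joint speeds.
- get_joint_torque(): joint torques, N m.
- get_tcp_pos(): TCP position.
- get_tool_rot(): TCP orientation.
- get_force(): force on the tool from outside, world axes, zero at the start.
- get_torque(): the same for the moment, N m.
- get_gripper_width(): finger opening in m.
Only numpy, scipy, OpenCV 4.12 (cv2) and the standard library are available. Lean on these libraries where they do the work, as an engineer would, in place of code of your own. Each camera call takes 0.05 s, during which the arm holds its last target.

## Task

Of the two tins on the worktop, stand the one with the dark green label upright in the round rubber nest of the opening board and let go of it while the clamp is still open. Then push the red clamp handle over and down past its snap point until it stops, so that the clamp locks on the tin's lid and holds by itself. Leave the pale-labelled tin, the mug and the jar where they stand.

Things in the scene. Friction and masses are not known exactly. Their poses are not given: they have to be found in the camera images.
- tin: The tin to clamp: upright cylinder, diameter 57, height 72, dark green label, silver lid, 0.13 to 0.25 kg, rigid. Origin: centre of its underside, z axis up. It starts on the worktop left of the board.
- other_tin: Bystander: tin of the same size (57 x 72) with a pale, whitish label. Origin: centre of its underside. The two tins may have swapped places.
- mug: Bystander: pale blue mug, 82 x 117 x 91 high. Origin: centre of its underside.
- jar: Bystander: glass jar with black lid, diameter 63, height 94. Origin: centre of its underside.
- board: Opening board, fixed: pale wood 110 (board x) by 235 (board y), top at z = 12; rubber nest ring at its +y end, steel toggle clamp with red handle at its -y end. Origin: on the worktop under the clamp's arm hinge, z up; board +y points from clamp to nest (board edges y -60 and +175), board +x away from the robot. The clamp's steel post spans x -25..25, y -46..21, up to z = 125.
- nest (a point): Centre of the nest's floor, at board (0, 115, 12). The nest is a ring 6 high above this floor, inner diameter 67, outer 78. Free gap between the post and a tin in the nest: about 65. Because the spindle hangs over it, come in leaning 30 to 40 degrees towards board -x (the robot's side) with the fingers on the tin's +y and -y sides, or towards board +y.
- handle (a joint): Handle angle, rad: 0 open (as it starts), grows as it is pushed away from the nest, lowering the arm. Elevation from board +y through up = 80 degrees + this value. With a tin in the nest the spindle meets the lid at about 1.05, then it resists with up to about 3 N at the grip until the over-centre point at 1.36, beyond which it snaps to the stop at 1.53 and stays. Elsewhere friction holds it.
- handle_pivot (a point): Hinge of the handle, at board (0, -30, 65), axis along board x. Handle and arm move in the plane board x = 0. Open, the handle stands up leaning 10 degrees towards the nest; at the stop it lies 12 degrees above level, pointing to board -y.
- grip (a point): Point on the handle's centre line 135 from the hinge, inside the red round grip (diameter 18, from 86 to 169 from the hinge). It moves with the handle.
- spindle_tip (a point): Rubber tip of the spindle (diameter 20) under the end of the clamp arm. The steel arm (19 wide, 14 thick, 120 long, hinged at board y 0, z 115) stands raised 52 degrees at the start and opens no further; the tip then hangs over the nest, 180 above the worktop and 13 from the nest's axis, in the way of a gripper coming straight down. From the board's +y end and its front the space is open.
- spindle (a joint): How far the rubber-tipped spindle is pressed back into the arm against its spring (m): 0 when free, about 0.003 when locked on a tin that stands in the nest (about 9 N on the lid).
Things that resemble listed ones, but are neither listed nor needed, are in the scene too. What is shaped like the tin but pink, purple or turquoise is not meant.

How it is judged:
By the outcome, as a careful person would: the job done as asked, in the order asked, and still so for the second after the job is handed in, with the robot touching nothing.
It also fails if it takes over 51 s, if anything falls off the work surface, if the arm or the gripper's body presses on something with over 40 N, if the wrist force passes 120 N, or if a joint passes its speed limit or range.

## Working session

There is one attempt and no reset: what is moved stays moved. The work goes in short steps, each a Python script; the robot and the scene stay as the last script left them, time stands still between calls to the robot, and variables do not carry over. Pictures are saved under pics/ and viewed, and the job is handed in when it is done.

```bash
mkdir -p pics; ls; cat > h.py <<'E'
from workcell import *
import numpy as np, cv2
def snap(n,f):
    im=grab_frame(n); cv2.imwrite('pics/'+f,im[:,:,::-1]); return im
def ray(m,uv):
    K=np.array(m["camera_matrix"]);d=np.array(m["dist_coeffs"]);T=np.array(m["world_to_cam"])
    p=cv2.undistortPoints(np.array([[uv]],float),K,d)[0,0]
    R=T[:3,:3];t=T[:3,3]
    return -R.T@t, R.T@np.array([p[0],p[1],1.])
def onz(m,uv,z):
    o,d=ray(m,uv); return o+d*(z-o[2])/d[2]
def proj(m,P):
    K=np.array(m["camera_matrix"]);d=np.array(m["dist_coeffs"]);T=np.array(m["world_to_cam"])
    return cv2.projectPoints(np.atleast_2d(np.array(P,float)),cv2.Rodrigues(T[:3,:3])[0],T[:3,3],K,d)[0][:,0]
E
python3 - <<'E'
from h import *
for n in ("scene","side","wrist"):
    m=camera_model(n); snap(n,n+'0.png'); o,d=ray(m,(320,240)); print(n,o.round(3),d.round(3))
print(get_tool_rot(),get_tcp_pos(),get_time())
E
```

```text
pics
scene [-1.239  0.047  0.948] [ 0.91   0.011 -0.415]
side [-0.1    1.091  0.842] [ 0.442 -0.734 -0.515]
wrist [0.574 0.081 0.372] [-0.009 -0.309 -0.951]
[7.06627486e-01 6.17686404e-05 7.07585744e-01 8.22974385e-05] [5.74725078e-01 4.76342891e-05 3.03227072e-01] 0.15
```

View pics/scene0.png

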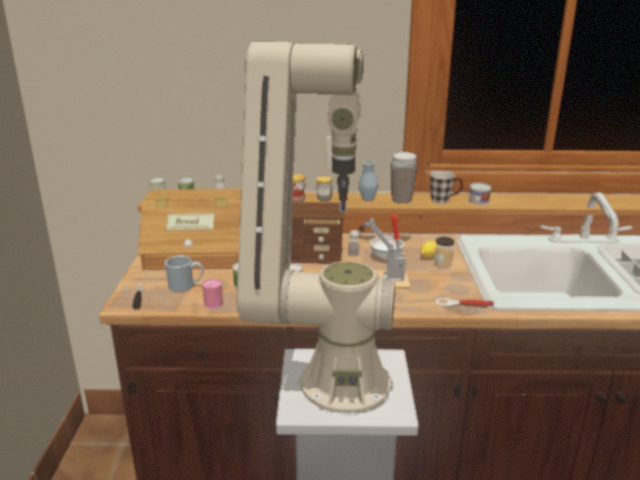

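View pics/side0.png

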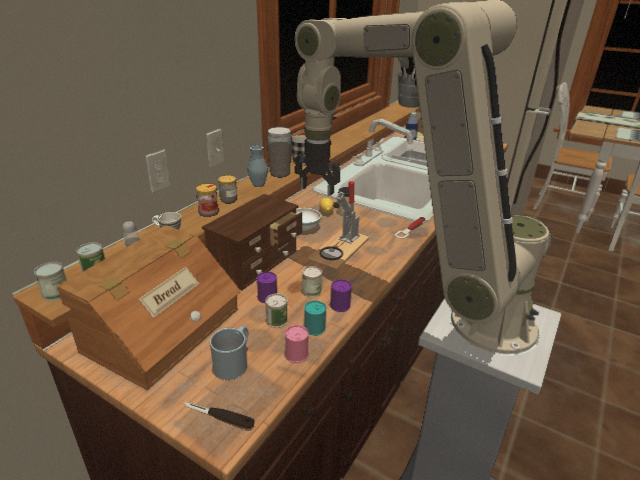

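View pics/wrist0.png

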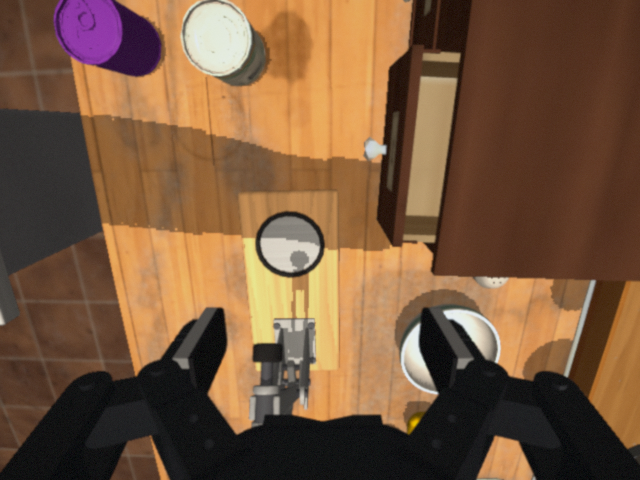

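The side view shows the green-labelled tin at about (276,310) and the pale tin at (312,281). Pink, purple and teal decoys stand around them. The wrist view shows the nest at about (290,244) and the board's end edge near row 191. I'll measure these next.

```bash
python3 - <<'E'
from h import *
m=camera_model("side"); w=camera_model("wrist")
im=cv2.imread('pics/side0.png'); c=im[230:380,180:380]; cv2.imwrite('pics/sidez.png',cv2.resize(c,None,fx=4,fy=4,interpolation=cv2.INTER_CUBIC))
for n,uv in dict(green=(276,299),pale=(313,270),purp1=(267,278),purp2=(342,284),teal=(315,306),pink=(297,332)).items(): print(n,onz(m,uv,.072).round(3))
print('pale w',onz(w,(218,37),.072).round(3))
im=cv2.imread('pics/wrist0.png')
# nest ring: dark pixels
g=im.max(2); mask=((g<45)*255).astype(np.uint8); mask[:200]=0;mask[285:]=0;mask[:,:245]=0;mask[:,335:]=0
cs,_=cv2.findContours(mask,cv2.RETR_EXTERNAL,cv2.CHAIN_APPROX_NONE); cc=max(cs,key=cv2.contourArea); e=cv2.fitEllipse(cc); print(e)
print('nest',onz(w,e[0],.018).round(4), [onz(w,(e[0][0]+s*e[1][0]/2,e[0][1]),.018).round(4) for s in(-1,1)])
for uv in [(240,192),(338,190),(339,370),(251,350)]: print('corner',onz(w,uv,.012).round(4))
c=im[180:440,220:360]; cv2.imwrite('pics/wz.png',cv2.resize(c,None,fx=2.3,fy=2.3,interpolation=cv2.INTER_CUBIC))
E
```

```text
green [0.496 0.316 0.072]
pale [0.488 0.148 0.072]
purp1 [0.574 0.254 0.072]
purp2 [0.384 0.16  0.072]
teal [0.395 0.283 0.072]
pink [0.379 0.39  0.072]
pale w [0.491 0.152 0.072]
((289.7484130859375, 243.11767578125), (58.99289321899414, 64.38936614990234), 104.24546813964844)
nest [ 0.5373 -0.0379  0.018 ] [array([ 0.5047, -0.0379,  0.018 ]), array([ 0.5698, -0.0379,  0.018 ])]
corner [0.4851 0.0178 0.012 ]
corner [0.5899 0.0197 0.012 ]
corner [ 0.5946 -0.2125  0.012 ]
corner [ 0.4831 -0.1821  0.012 ]
```

View pics/sidez.png

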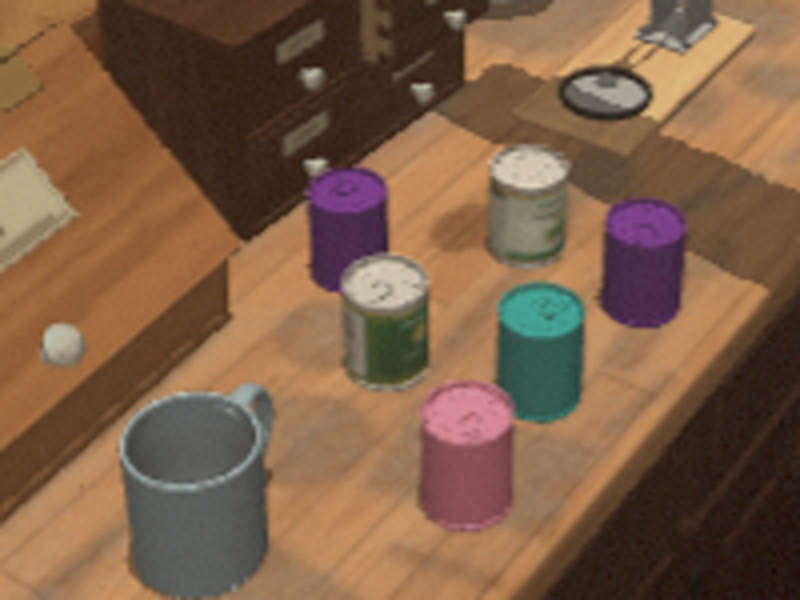

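View pics/wz.png

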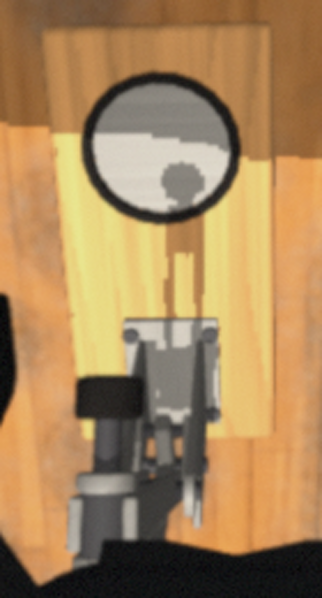

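```bash
python3 - <<'E'
from h import *
q=[.7071,0,.7071,0]
t=get_time()
reach([.55,-.09,.36],q); print(get_time()-t)
np.save('w1.npy',camera_model("wrist"),allow_pickle=True); snap("wrist",'w1.png')
t=get_time();reach([.5,.36,.34],q);print(get_time()-t)
np.save('w2.npy',camera_model("wrist"),allow_pickle=True); snap("wrist",'w2.png'); snap("side",'s2.png');print(get_time())
E
```

```text
0.5166999999999999
1.6583
2.475
```

View pics/w1.png

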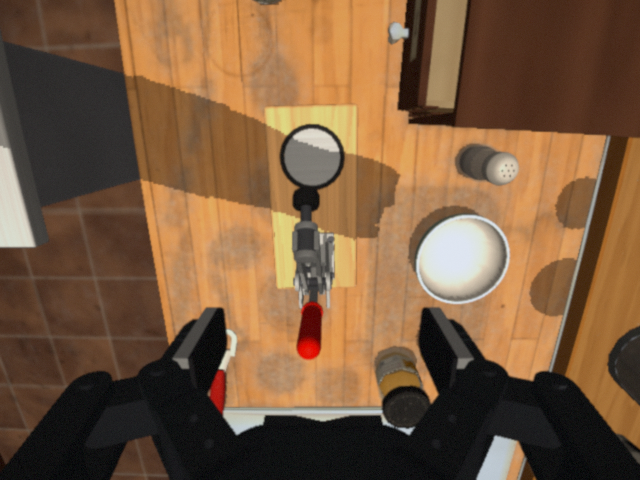

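View pics/w2.png

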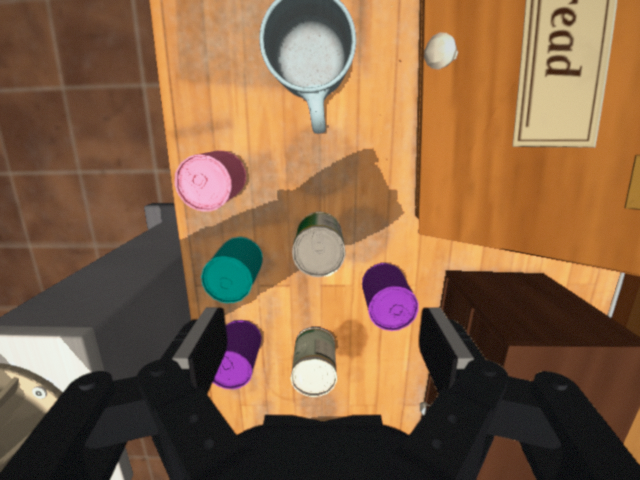

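W1 shows the whole board with corners at about (265,107), (355,105) and (355,287). The nest is at (312,156) and the red handle end at (309,346). W2 shows the green tin's lid at about (320,250), with the two purple decoys, the teal one and the pale tin around it.

```bash
python3 - <<'E'
from h import *
w1=np.load('w1.npy',allow_pickle=True).item(); w2=np.load('w2.npy',allow_pickle=True).item(); s=camera_model("side")
im=cv2.imread('pics/w1.png')
# board mask: crop zoom
c=im[90:370,240:380]; cv2.imwrite('pics/w1z.png',cv2.resize(c,None,fx=2.14*1.0,fy=2.14,interpolation=cv2.INTER_CUBIC))
for uv in [(265.5,107),(355.5,105),(355.5,287),(277.5,289)]: print('corner',onz(w1,uv,.012).round(4))
g=im.max(2).astype(int)
c=np.array([312,157.])
pts=[]
for a in np.radians(np.arange(0,360,6)):
    r=np.arange(20,40,.25); p=c+r[:,None]*[np.cos(a),np.sin(a)]
    v=cv2.remap(g.astype(np.float32),p[:,0].astype(np.float32).reshape(1,-1),p[:,1].astype(np.float32).reshape(1,-1),cv2.INTER_LINEAR)[0]
    d=np.where(v<60)[0]
    if len(d) and v[-1]>75 and v[0]>75: pts.append(onz(w1,p[d].mean(0),.018)[:2])
pts=np.array(pts)
from scipy.optimize import least_squares
f=least_squares(lambda x:np.hypot(pts[:,0]-x[0],pts[:,1]-x[1])-x[2],[.537,-.038,.036],loss='soft_l1',f_scale=.001)
print('nest',f.x,len(pts),np.abs(f.fun).mean())
# tin lids in w2
def lid(cc,r0,r1):
    pass
im=cv2.imread('pics/w2.png');c=im[190:310,260:380]; cv2.imwrite('pics/w2z.png',cv2.resize(c,None,fx=5,fy=5,interpolation=cv2.INTER_CUBIC))
for uv in [(320,250),(294,250),(345,250),(320,226),(320,275)]: print('g',onz(w2,uv,.072).round(4))
for n,uv in dict(pale=(314,376),purpR=(394,308),purpL=(232,368),teal=(229,282),pink=(198,182)).items(): print(n,onz(w2,uv,.072).round(3))
print('mug',onz(w2,(309,46),.091).round(3),'handle',onz(w2,(319,130),.05).round(3))
E
```

```text
corner [0.4838 0.0156 0.012 ]
corner [0.5875 0.0174 0.012 ]
corner [ 0.5938 -0.213   0.012 ]
corner [ 0.4878 -0.2157  0.012 ]
nest [ 0.53670639 -0.04090448  0.03544085] 54 9.360318467828267e-05
g [0.4969 0.3192 0.072 ]
g [0.4695 0.3193 0.072 ]
g [0.5233 0.3192 0.072 ]
g [0.497  0.3455 0.072 ]
g [0.4968 0.2905 0.072 ]
pale [0.489 0.156 0.072]
purpR [0.58  0.25  0.072]
purpL [0.39  0.168 0.072]
teal [0.397 0.282 0.072]
pink [0.376 0.391 0.072]
mug [0.489 0.508 0.091] handle [0.496 0.44  0.05 ]
```

View pics/w1z.png

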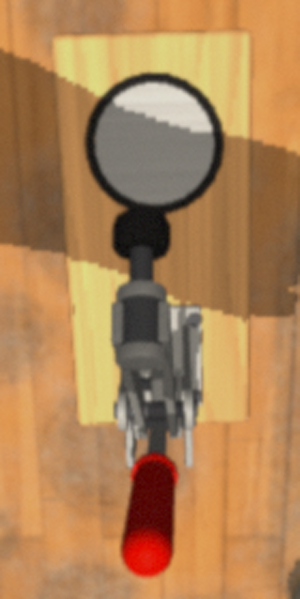

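View pics/w2z.png

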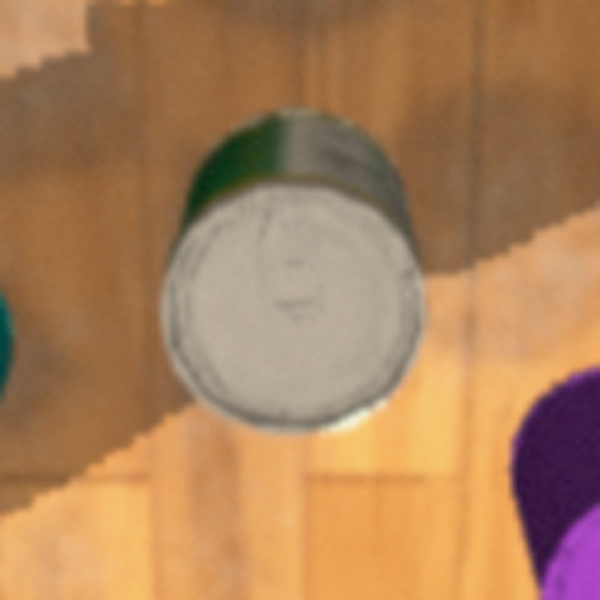

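```bash
cat >> h.py <<'E'
from scipy.spatial.transform import Rotation as Ro
def ori(a,up_sign=1):
    """quat for tool x = a; tool y = component of +-z-up perpendicular to a"""
    a=np.array(a,float);a/=np.linalg.norm(a)
    y=np.array([0,0,up_sign*1.]); y-=a*(y@a); y/=np.linalg.norm(y)
    q=Ro.from_matrix(np.c_[a,y,np.cross(a,y)]).as_quat(); return np.array([q[3],q[0],q[1],q[2]])
def lean(bearing,deg):  # body leans towards bearing (deg), from vertical
    b=np.radians(bearing);l=np.radians(deg)
    return np.array([-np.cos(b)*np.sin(l),-np.sin(b)*np.sin(l),-np.cos(l)])
NEST=np.array([.537,-.041,.012]); YAW=np.radians(1.2)
BX=np.array([np.cos(YAW),np.sin(YAW),0]);BY=np.array([-np.sin(YAW),np.cos(YAW),0])
O=np.array([NEST[0],NEST[1],0])-.115*BY
def B(x,y,z): return O+x*BX+y*BY+np.array([0,0,z])
E
python3 - <<'E'
from h import *
w1=np.load('w1.npy',allow_pickle=True).item(); w2=np.load('w2.npy',allow_pickle=True).item(); s=camera_model("side")
print('side green',onz(s,(276.2,300.8),.072).round(4),'pale',onz(s,(312,271.7),.072).round(4),'nest',onz(s,(331.5,253),.018).round(4))
w0h=B(0,-30/1e3+.169*np.cos(np.radians(80)),.065+.169*np.sin(np.radians(80)))
print('handle end',w0h,proj(w1,w0h),'tip',proj(w1,B(0,.102,.180)),'nest',proj(w1,NEST+[0,0,.006]))
print('side: handle end',proj(s,w0h),'tip',proj(s,B(0,.102,.180)))
q0=get_qpos()
G=np.array([.4965,.318,.055])
for b in (110,125,140,160,180):
  for s_ in (1,-1):
    a=lean(b,37); print('pick',b,s_,[None if (j:=inverse_kinematics(G-a*k,ori(a,s_))) is None else np.round(j,2) for k in (.054,.13)])
for s_ in (1,-1):
    a=lean(180+1.2,37); print('place',s_,[None if (j:=inverse_kinematics(NEST+[0,0,h]-a*.054,ori(a,s_))) is None else np.round(j,2) for h in (.055,.1)])
for dn in (0,20,35):
  a=np.array([np.cos(np.radians(dn)),0,-np.sin(np.radians(dn))])
  for s_ in (1,-1):
    print('push',dn,s_,[None if (j:=inverse_kinematics(P-a*.06,ori(a,s_))) is None else np.round(j,2) for P in (B(0,.02,.2),B(0,-.1,.18),B(0,-.155,.118))])
E
```

```text
side green [0.4916 0.3216 0.072 ] pale [0.4856 0.1571 0.072 ] nest [ 0.5315 -0.0343  0.018 ]
handle end [ 0.53942206 -0.15662809  0.23143251] [[308.77666291 352.96503352]] tip [[306.33640554 192.31408469]] nest [[312.02499264 157.31970372]]
side: handle end [[351.03215006 180.23094116]] tip [[335.02675865 206.2895062 ]]
pick 110 1 [array([ 0.7 ,  0.69, -0.01,  1.13, -0.6 , -1.14]), array([ 0.77,  0.68,  0.15,  1.33, -0.58, -1.06])]
pick 110 -1 [array([ 0.7 ,  0.69, -0.01,  1.13, -0.6 ,  2.01]), array([ 0.77,  0.68,  0.15,  1.33, -0.58,  2.08])]
pick 125 1 [array([ 0.72,  0.58, -0.2 ,  0.87, -0.64, -1.43]), array([ 0.79,  0.55, -0.08,  1.08, -0.63, -1.34])]
pick 125 -1 [array([ 0.72,  0.58, -0.2 ,  0.87, -0.64,  1.71]), array([ 0.79,  0.55, -0.08,  1.08, -0.63,  1.8 ])]
pick 140 1 [array([ 0.72,  0.47, -0.4 ,  0.59, -0.64, -1.76]), array([ 0.8 ,  0.41, -0.31,  0.8 , -0.64, -1.66])]
pick 140 -1 [array([ 0.72,  0.47, -0.4 ,  0.59, -0.64,  1.38]), array([ 0.8 ,  0.41, -0.31,  0.8 , -0.64,  1.48])]
pick 160 1 [array([ 0.68,  0.34, -0.64,  0.22, -0.54, -2.22]), array([ 0.76,  0.23, -0.59, 
[... 244 characters left out ...]
2.59])]
pick 180 -1 [array([ 0.6 ,  0.26, -0.82, -0.07, -0.34,  0.5 ]), array([ 0.66,  0.09, -0.81,  0.13, -0.38,  0.55])]
place 1 [array([-0.34,  0.1 , -1.02, -0.16,  0.21,  2.85]), array([-0.34, -0.01, -0.95,  0.01,  0.21,  2.85])]
place -1 [array([-0.34,  0.1 , -1.02, -0.16,  0.21, -0.29]), array([-0.34, -0.01, -0.95,  0.01,  0.21, -0.29])]
push 0 1 [None, None, None]
push 0 -1 [None, None, None]
push 20 1 [None, None, None]
push 20 -1 [None, None, None]
push 35 1 [None, array([-0.9 ,  0.03, -0.92, -0.11,  0.7 ,  2.52]), array([-0.98,  0.23, -0.9 , -0.23,  0.75,  2.44])]
push 35 -1 [None, array([-0.9 ,  0.03, -0.92, -0.11,  0.7 , -0.62]), array([-0.98,  0.23, -0.9 , -0.23,  0.75, -0.7 ])]
```

```bash
python3 - <<'E'
from h import *
def ok(P,a,s_,k):
    j=inverse_kinematics(P-a*k,ori(a,s_)); return j
for dn in (30,35,40,45,50,60):
  for az in (0,-20,-40):
    a=np.array([np.cos(np.radians(dn))*np.cos(np.radians(az)),np.cos(np.radians(dn))*np.sin(np.radians(az)),-np.sin(np.radians(dn))])
    L=[ok(P,a,1,k) for P in (B(0,.02,.2),B(0,-.05,.21),B(0,-.1,.18),B(0,-.155,.118)) for k in (.06,.11)]
    print(dn,az,''.join('.' if j is None else 'X' for j in L))
N=NEST+[0,0,.055]
for b in (91,110,130,150,165,181):
  for l in (30,35,40):
    a=lean(b,l); L=[ok(N+[0,0,h],a,-1,k) for h in (0,.03) for k in (.054,.15)]
    print('place',b,l,['.' if j is None else np.round(np.array(j)[[2,4,5]],2).tolist() for j in L])
E
```

```text
30 0 ....XXXX
30 -20 ........
30 -40 ........
35 0 ..XXXXXX
35 -20 ........
35 -40 XXXX....
40 0 XXXXXXXX
40 -20 XXXXXXXX
40 -40 XXXXXXX.
45 0 XXXXXXXX
45 -20 XXXXXXXX
45 -40 XXXXXXXX
50 0 XXXXXXXX
50 -20 XXXXXXXX
50 -40 XXXXXXXX
60 0 XXXXXXXX
60 -20 XXXXXXXX
60 -40 XXXXXXXX
place 91 30 [[-0.37, -0.52, 1.59], [-0.23, -0.52, 1.69], [-0.34, -0.52, 1.59], [-0.18, -0.52, 1.69]]
place 91 35 [[-0.37, -0.61, 1.64], [-0.21, -0.6, 1.76], [-0.33, -0.61, 1.64], [-0.17, -0.6, 1.76]]
place 91 40 [[-0.35, -0.69, 1.69], [-0.2, -0.68, 1.83], [-0.33, -0.69, 1.69], [-0.16, -0.68, 1.83]]
place 110 30 [[-0.56, -0.49, 1.2], [-0.45, -0.51, 1.31], [-0.52, -0.49, 1.2], [-0.4, -0.51, 1.31]]
place 110 35 [[-0.59, -0.58, 1.23], [-0.47, -0.6, 1.36], [-0.55, -0.58, 1.23], [-0.43, -0.6, 1.36]]
place 110 40 [[-0.61, -0.67, 1.25], [-0.49, -0.69, 1.41], [-0.58, -0.67, 1.25], [-0.45, -0.69, 1.41]]
place 130 30 [[-0.73, -0.38, 0.77], [-0.65, -0.41, 0.86], [-0.69, -0.38, 0.77], [-0.61, -0.41, 0.86]]
place 130 35 [[-0.79, -0.46, 0.78], [-0.72, -0.5, 0.89], [-0.75, -0.46, 0.78], [-0.67, -0.5, 0.89]]
place 130 40 [[-0.84,
[... 184 characters left out ...]
150 35 [[-0.93, -0.24, 0.35], [-0.9, -0.27, 0.41], [-0.89, -0.24, 0.35], [-0.85, -0.27, 0.41]]
place 150 40 [[-1.01, -0.28, 0.35], [-0.99, -0.33, 0.42], [-0.97, -0.28, 0.35], [-0.94, -0.33, 0.42]]
place 165 30 [[-0.9, -0.02, 0.04], [-0.86, -0.03, 0.05], [-0.86, -0.02, 0.04], [-0.8, -0.03, 0.05]]
place 165 35 [[-0.99, -0.03, 0.04], [-0.97, -0.04, 0.05], [-0.94, -0.03, 0.04], [-0.91, -0.04, 0.05]]
place 165 40 ['.', '.', '.', [-1.02, -0.04, 0.05]]
place 181 30 [[-0.89, 0.16, -0.29], [-0.86, 0.18, -0.33], [-0.85, 0.16, -0.29], [-0.8, 0.18, -0.33]]
place 181 35 [[-0.98, 0.2, -0.29], [-0.96, 0.23, -0.34], [-0.94, 0.2, -0.29], [-0.9, 0.23, -0.34]]
place 181 40 ['.', '.', '.', [-1.01, 0.28, -0.35]]
```

```bash
python3 - <<'E'
from h import *
a=lean(125,37);q=ori(a,-1);G=np.array([.4968,.319,.054])
reach(G-a*.15,q)
print(move_l(G-a*.051,q,rate=.12,guard=8),get_tcp_pos(),get_force())
set_gripper(0.03,50); print(get_gripper_width(),get_force())
snap("side",'s3.png'); snap("wrist",'w3.png'); print(get_time())
E
```

```text
False [0.47995931 0.34439929 0.09583731] [ 0.26810193 -0.59903191  0.28400238]
0.05638192176384998 [-1.61434843  1.85638464  6.50733605]
4.6167
```

View pics/s3.png

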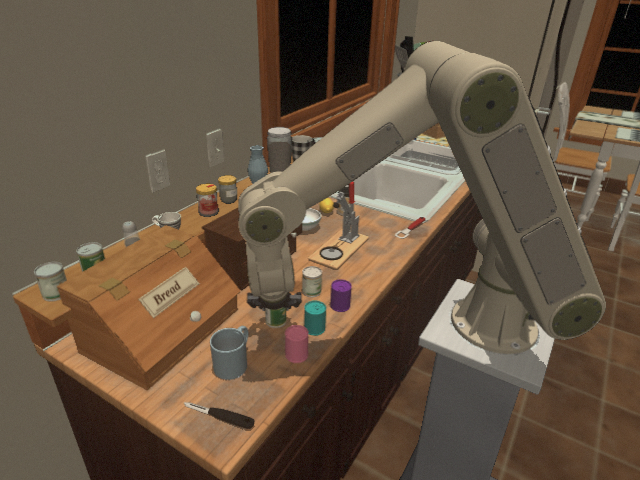

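View pics/w3.png

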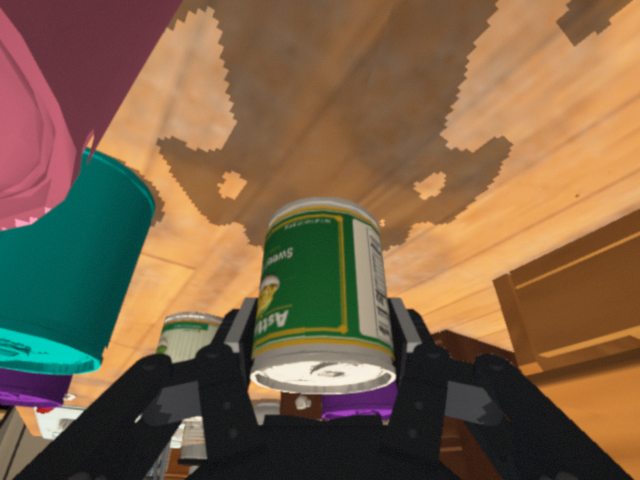

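The gripper holds the tin at a width of 56.4 mm, with the green label centred between the pads. Its lid is near (323,369) in the wrist view. I'll check where the tin sits in the grip, then lift it.

```bash
python3 - <<'E'
from h import *
w=camera_model("wrist")
a=lean(125,37);q=ori(a,-1)
for uv in [(323,369),(250,368),(397,368),(323,393)]: print(onz(w,uv,.072).round(4))
print(onz(w,(325,200),0).round(4), 'grasp axis pt',get_tcp_pos()+a*.051)
print('predict lid c',proj(w,[.4968,.319,.072]),'bottom near',proj(w,np.array([.4968,.319,0])+.0285*np.array([np.cos(np.radians(125)),np.sin(np.radians(125)),0])))
p=get_tcp_pos()
print(move_l(p+[0,0,.13],q,rate=.15),get_gripper_width(),get_force())
N=np.array([.5370,-.0405,.012])
h=np.array([np.cos(np.radians(125)),np.sin(np.radians(125)),0])
base=np.array([.4968,.319,0])
off=p-base   # tcp rel. tin underside
reach(N+off+h*.09+[0,0,.12],q)
move_l(N+off+h*.09+[0,0,.03],q,rate=.15)
move_l(N+off+[0,0,.025],q,rate=.1)
print(get_tcp_pos(),get_force(),get_gripper_width())
snap("side",'s4.png'); snap("wrist",'w4.png'); snap("scene",'c4.png');print(get_time())
E
```

```text
[0.4844 0.3359 0.072 ]
[0.4638 0.3228 0.072 ]
[0.5043 0.3508 0.072 ]
[0.5083 0.302  0.072 ]
[0.4831 0.3396 0.    ] grasp axis pt [0.49691319 0.31970035 0.05488908]
predict lid c [[323.99095749 382.70409247]] bottom near [[323.70874614 194.28028804]]
False 0.05632036654012279 [ 0.9391707  -0.45472018 -2.0794687 ]
[ 0.51911061 -0.01442213  0.13248682] [-0.56043398 -0.37975609 -1.18557631] 0.055836388658748334
8.6917
```

View pics/s4.png

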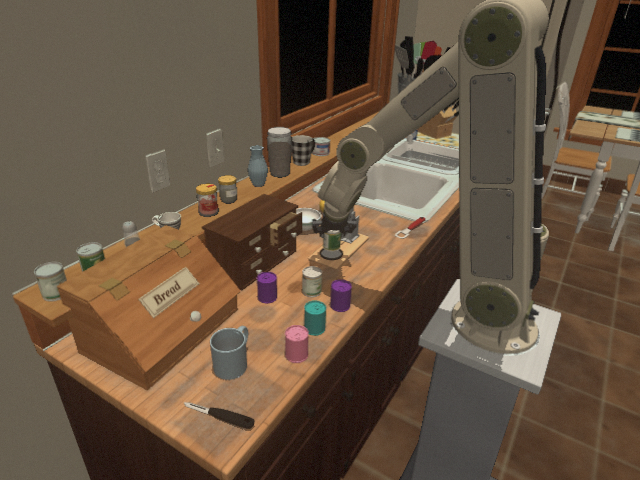

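View pics/w4.png

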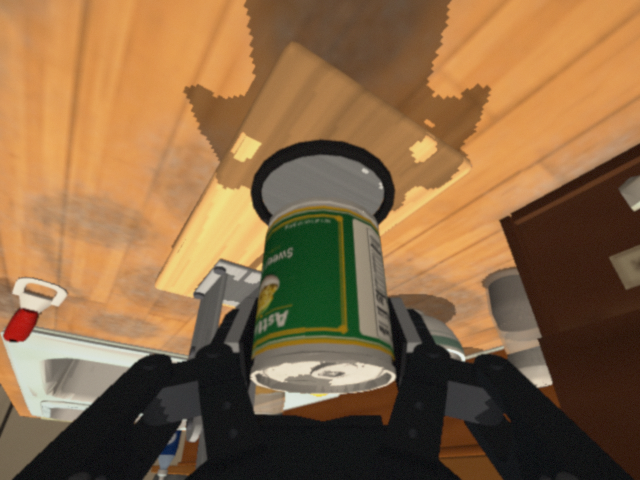

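The side view shows the tin over the nest. In the wrist view the ring's outer edges are at columns 252 and 394, and the tin is centred near column 322. I'll check the along-lean direction by comparing predicted and observed edges before lowering.

```bash
python3 - <<'E'
from h import *
w=camera_model("wrist"); a=lean(125,37)
h=np.array([np.cos(np.radians(125)),np.sin(np.radians(125)),0]);N=np.array([.5370,-.0405,0])
r=np.array([h[1],-h[0],0])
print('ring near',proj(w,N+h*.039+[0,0,.018]),'sides',proj(w,[N+s*r*.039+[0,0,.018] for s in(1,-1)]))
print('tin bottom near',proj(w,N+h*.0285+[0,0,.037]),'lid c',proj(w,N+[0,0,.109]))
p=N+h*.0285+[0,0,.037]; print('px per mm along h',proj(w,p+h*.001)-proj(w,p),' ring', proj(w,N+h*.040+[0,0,.018])-proj(w,N+h*.039+[0,0,.018]))
im=cv2.imread('pics/w4.png');g=im.max(2)
print('col323',g[130:230:2,323].tolist())
cv2.imwrite('pics/w4z.png',cv2.resize(im[120:300,220:430],None,fx=3.3,fy=3.3,interpolation=cv2.INTER_CUBIC))
E
```

```text
ring near [[323.91135061 147.58834433]] sides [[395.85867804 205.2485454 ]
 [251.40105889 205.12553001]]
tin bottom near [[323.89419522 195.30906605]] lid c [[323.9049229 383.1894307]]
px per mm along h [[ 0.00868969 -1.56318948]]  ring [[ 0.00854753 -1.79020005]]
col323 [157, 153, 151, 147, 135, 55, 25, 22, 27, 30, 29, 23, 58, 116, 120, 116, 116, 117, 116, 117, 118, 119, 119, 118, 118, 118, 119, 118, 119, 119, 114, 116, 118, 116, 119, 132, 156, 136, 143, 112, 90, 65, 94, 88, 63, 73, 70, 58, 62, 61]
```

View pics/w4z.png

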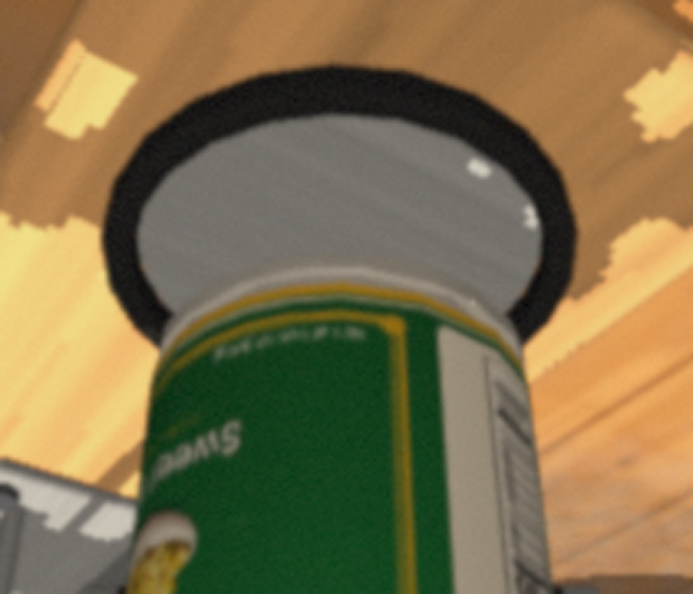

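```bash
python3 - <<'E'
from h import *
w=camera_model("wrist")
h=np.array([np.cos(np.radians(125)),np.sin(np.radians(125)),0]);N=np.array([.5370,-.0405,0]);r=np.array([h[1],-h[0],0])
def circ(c,R,z): 
    t=np.linspace(0,2*np.pi,73); p=proj(w,[c+R*(np.cos(x)*h+np.sin(x)*r)+[0,0,z] for x in t]); return p[:,0].min().round(1),p[:,0].max().round(1),p[:,1].min().round(1),p[:,1].max().round(1)
print('lid',circ(N,.0285,.109)); print('bottom',circ(N,.0285,.037)); print('ring outer top',circ(N,.039,.018),'outer bot',circ(N,.039,.012),'inner top',circ(N,.0335,.018))
o,_=ray(w,(320,240)); print('cam',o-N, (o-N)@h)
print(get_tool_rot(), ori(lean(125,37),-1))
im=cv2.imread('pics/w4.png'); cv2.imwrite('pics/w4y.png',cv2.resize(im[320:410,230:420],None,fx=4,fy=4,interpolation=cv2.INTER_CUBIC))
E
```

```text
lid (np.float64(249.7), np.float64(398.2), np.float64(363.6), np.float64(396.8))
bottom (np.float64(267.1), np.float64(380.4), np.float64(195.3), np.float64(262.7))
ring outer top (np.float64(250.3), np.float64(397.0), np.float64(147.6), np.float64(245.6)) outer bot (np.float64(251.7), np.float64(395.6), np.float64(138.9), np.float64(237.9)) inner top (np.float64(260.9), np.float64(386.4), np.float64(157.1), np.float64(240.7))
cam [-0.08019335  0.11350598  0.13819174] 0.13897567050873794
[ 0.70692367 -0.41587131  0.57198515 -0.01195636] [ 0.70699909 -0.41562694  0.5720614  -0.01234071]
```

View pics/w4y.png

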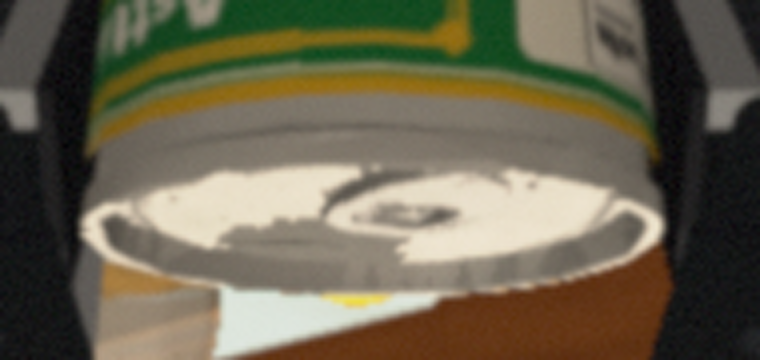

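The lid and ring edges agree with the predictions to about 1–3 px. The tin's bottom rim reads a few mm towards -h, possibly because the rim is rounded. I'll shift 1.5 mm as a compromise and lower with a guard.

```bash
python3 - <<'E'
from h import *
q=ori(lean(125,37),-1)
h=np.array([np.cos(np.radians(125)),np.sin(np.radians(125)),0])
p=get_tcp_pos()+h*.0015; zt=p[2]-.025
print('start',p)
move_l([p[0],p[1],p[2]-.012],q,rate=.06)
print(move_l([p[0],p[1],zt-.003],q,rate=.03,guard=6),get_tcp_pos()[2]-zt,get_force(),get_gripper_width())
snap("side",'s5.png'); snap("wrist",'w5.png');print(get_time())
im=cv2.imread('pics/s5.png');cv2.imwrite('pics/s5z.png',cv2.resize(im[170:290,260:420],None,fx=4.5,fy=4.5,interpolation=cv2.INTER_CUBIC))
E
```

```text
start [ 0.51838479 -0.01293953  0.13258882]
True -3.780066138617255e-05 [ 0.22161469 -1.25742614  3.28370691] 0.05630010952346886
9.6083
```

View pics/s5z.png

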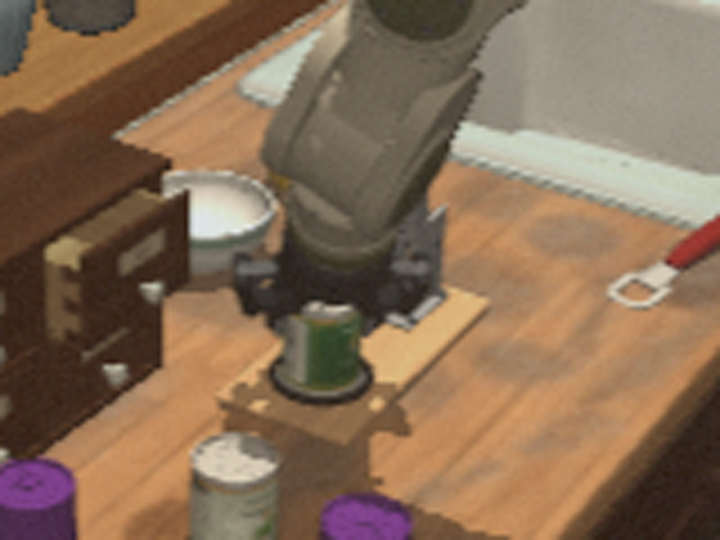

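View pics/w5.png

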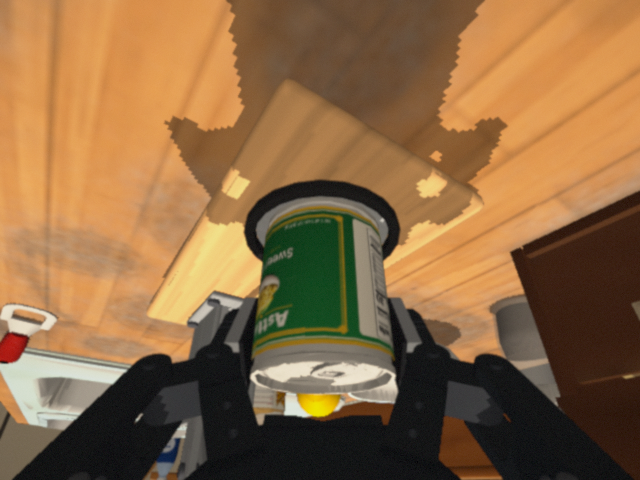

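Contact came exactly at nest-floor height, with the base inside the ring. I'll release and back off along the tool axis.

```bash
python3 - <<'E'
from h import *
a=lean(125,37);q=ori(a,-1)
set_gripper(.078); print(get_force())
p=get_tcp_pos(); print(move_l(p-a*.13,q,rate=.12,guard=15))
np.save('w6.npy',camera_model("wrist"),allow_pickle=True);snap("wrist",'w6.png'); snap("side",'s6.png');print(get_time())
im=cv2.imread('pics/s6.png');cv2.imwrite('pics/s6z.png',cv2.resize(im[150:290,260:420],None,fx=4.2,fy=4.2,interpolation=cv2.INTER_CUBIC))
E
```

```text
[0.00914898 0.04499575 0.43884782]
False
11.2917
```

View pics/s6z.png

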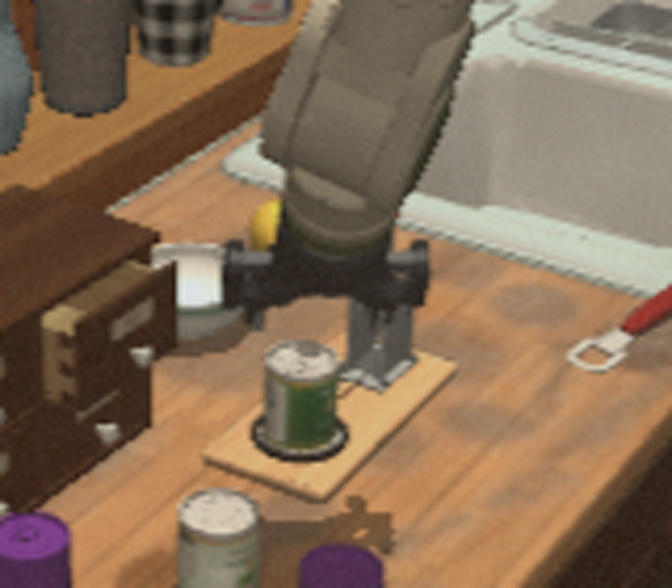

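View pics/w6.png

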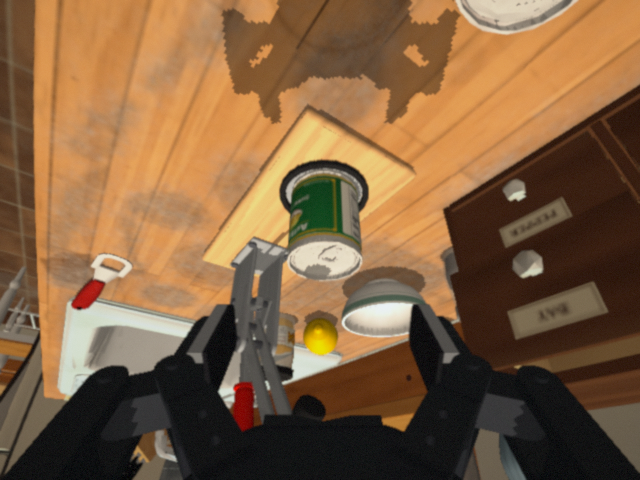

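The tin stands upright in the nest, lid at about (325,258) in the wrist view, with the clamp still open. Next I'll push the handle with the closed fingers used as a cross-bar.

```bash
cat >> h.py <<'E'
A=np.array([np.cos(np.radians(40)),0,-np.sin(np.radians(40))]);A=A[0]*BX+np.array([0,0,A[2]]);QP=ori(A,-1)
def bar(th,d,r=.135,k=.055):
    t=np.radians(th); u=np.array([np.cos(t),np.sin(t)]); tn=np.array([-np.sin(t),np.cos(t)])
    y,z=np.array([-.030,.065])+r*u-d*tn
    return B(0,y,z)-A*k
E
python3 - <<'E'
from h import *
for th,d in [(80,.034),(80,.024),(100,.024),(120,.024),(140,.025),(155,.026),(168,.026)]:
    print(th,bar(th,d).round(3),np.round(inverse_kinematics(bar(th,d),QP),2))
a=lean(125,37);q=ori(a,-1)
p=get_tcp_pos(); move_l([.41,.02,.33],q,rate=.25)
set_gripper(0.0,30); print(get_gripper_width())
reach(bar(80,.034)-A*.10,QP)
np.save('w7.npy',camera_model("wrist"),allow_pickle=True);snap("wrist",'w7.png'); snap("side",'s7.png');snap("scene",'c7.png');print(get_time(),get_qpos())
E
```

```text
80 [ 0.497 -0.13   0.227] [-0.62 -0.13 -0.98 -0.04  0.48 -0.45]
80 [ 0.497 -0.14   0.229] [-0.65 -0.13 -0.97 -0.03  0.49 -0.47]
100 [ 0.498 -0.187  0.237] [-0.75 -0.09 -0.9   0.05  0.56 -0.55]
120 [ 0.499 -0.234  0.229] [-0.83 -0.02 -0.85  0.07  0.61 -0.63]
140 [ 0.5   -0.274  0.206] [-0.89  0.07 -0.82  0.05  0.65 -0.7 ]
155 [ 0.5   -0.298  0.181] [-0.93  0.15 -0.81  0.    0.67 -0.73]
168 [ 0.501 -0.313  0.154] [-0.95  0.22 -0.82 -0.05  0.68 -0.75]
0.00021442665486663158
14.3 [-0.79045654 -0.39326935 -0.93964263  0.33809878  0.58974822 -0.59622378]
```

View pics/s7.png

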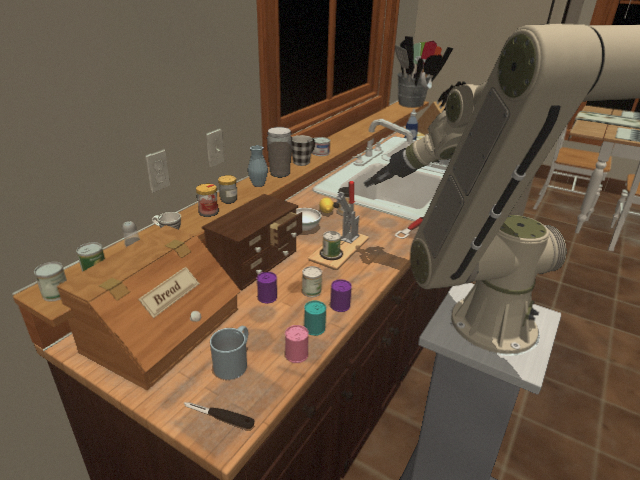

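View pics/w7.png

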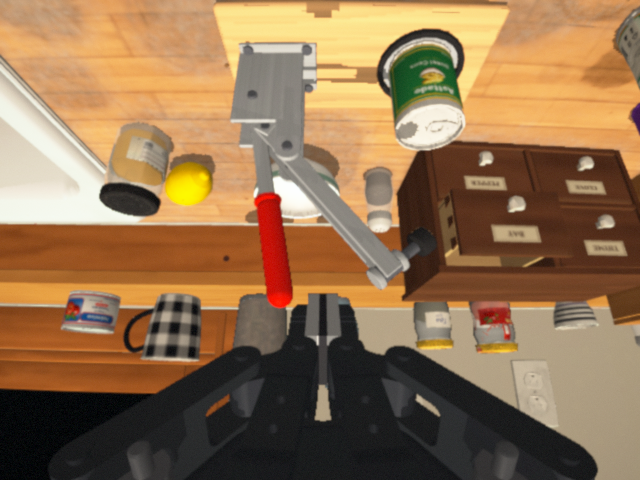

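View pics/c7.png

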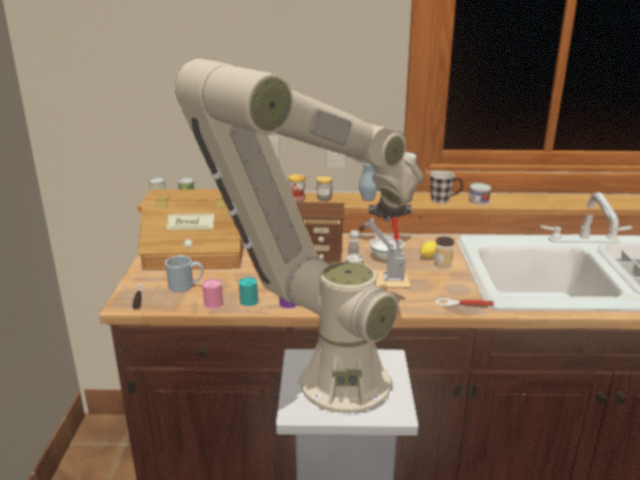

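The wrist view shows the red handle left of the closed fingers at about (272,250), and the clamp arm on the right. The entry between them is free.

```bash
python3 - <<'E'
from h import *
print(move_l(bar(80,.034),QP,rate=.12,guard=8),get_force())
print(move_l(bar(80,.024),QP,rate=.08,guard=12),get_force())
for th in range(88,133,8):
    g=move_l(bar(th,.024),QP,rate=.1,guard=15); print(th,g,get_force().round(1))
    if g: break
snap("wrist",'w8.png'); snap("side",'s8.png');print(get_time())
E
```

```text
False [ 0.22896361 -0.18904561 -0.43279487]
False [0.00275773 0.15542994 0.64045988]
88 False [-0.8  0.6 -0.5]
96 False [ 0.9 -0.6 -0.3]
104 False [-0.2  0.1 -0.9]
112 False [-0.2  0.8 -0.3]
120 False [ 0.1  0.6 -0.1]
128 False [-0.1  0.3  0.3]
17.7083
```

View pics/w8.png

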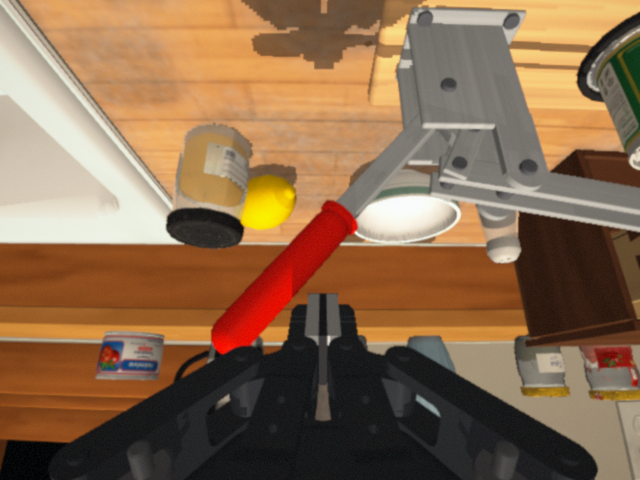

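View pics/s8.png

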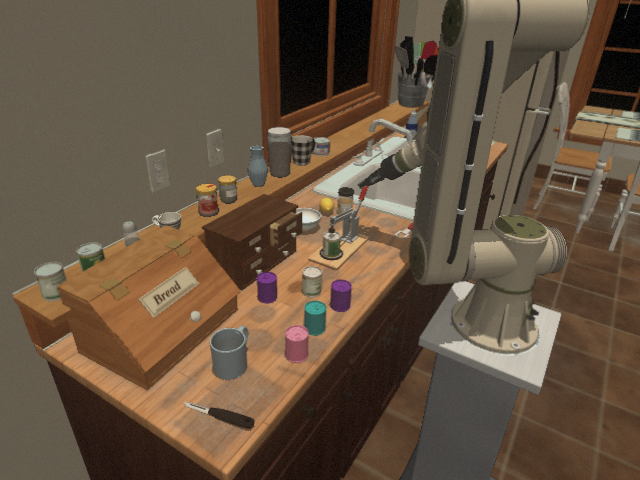

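The handle is moving as planned: it lies at about (285,275) in the wrist view, and the arm is coming down over the tin. I'll carry on through the snap point.

```bash
python3 - <<'E'
from h import *
for th in (136,144,152,160,164,168):
    g=move_l(bar(th,.025),QP,rate=.08,guard=20); print(th,g,get_force().round(1))
    if g: break
g=move_l(bar(168,.014),QP,rate=.05,guard=12); print(g,get_force().round(1),get_tcp_pos()-bar(168,.025))
snap("wrist",'w9.png'); snap("side",'s9.png');print(get_time())
im=cv2.imread('pics/s9.png');cv2.imwrite('pics/s9z.png',cv2.resize(im[150:290,290:450],None,fx=4.2,fy=4.2,interpolation=cv2.INTER_CUBIC))
E
```

```text
136 False [-0.4  0.5  0.3]
144 False [0.5 1.1 0.6]
152 False [0.7 0.6 0.5]
160 False [ 0.9 -0.3  0.5]
164 False [-0.1 -0.7  0.1]
168 False [ 2.3 -0.8  3.1]
True [ 4.  -0.1  1.6] [ 0.00291265 -0.00254865 -0.0008843 ]
20.1
```

View pics/w9.png

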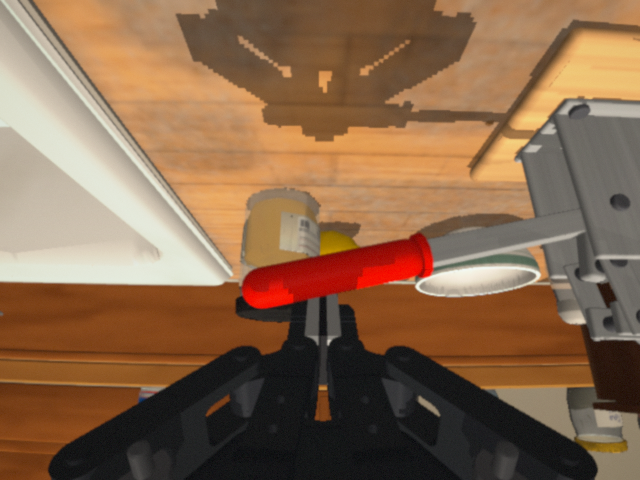

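View pics/s9z.png

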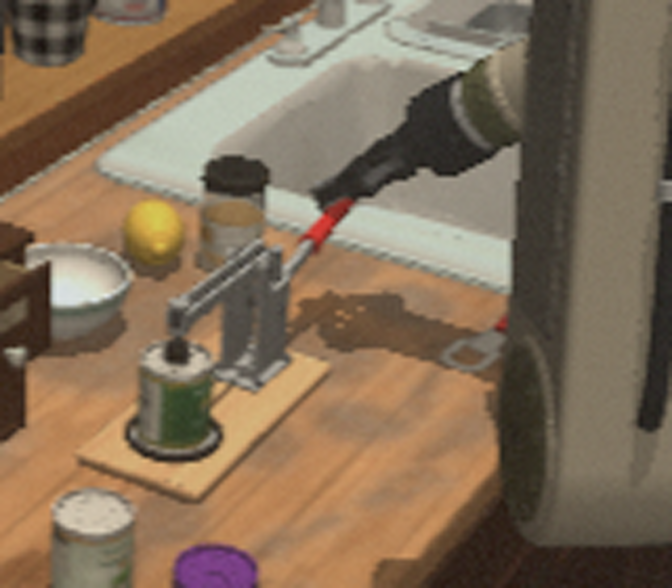

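The handle is down against its stop, with the guard tripped at the expected height, and the spindle is on the lid. I'll retreat and check the handle angle without contact.

```bash
python3 - <<'E'
from h import *
p=get_tcp_pos(); move_l(p+[0,0,.012]-A*.005,QP,rate=.08); move_l(get_tcp_pos()-A*.12,QP,rate=.15)
wait(.3)
w=camera_model("wrist"); im=snap("wrist",'w10.png'); 
def hp(r,th): return B(0,-.030+r*np.cos(np.radians(th)),.065+r*np.sin(np.radians(th)))
for th in (155,160,165,167.7): print(th,proj(w,[hp(.086,th),hp(.169,th)]).round(1).tolist())
snap("side",'s10.png');print(get_time(),get_force())
hsv=cv2.cvtColor(im,cv2.COLOR_RGB2HSV); m=(((hsv[...,0]<6)|(hsv[...,0]>174))&(hsv[...,1]>200)).astype(np.uint8)
cs,_=cv2.findContours(m,cv2.RETR_EXTERNAL,cv2.CHAIN_APPROX_NONE);c=max(cs,key=cv2.contourArea);print(cv2.boundingRect(c),cv2.minAreaRect(c))
i=cv2.imread('pics/s10.png');cv2.imwrite('pics/s10z.png',cv2.resize(i[150:290,290:450],None,fx=4.2,fy=4.2,interpolation=cv2.INTER_CUBIC))
E
```

```text
155 [[386.7, 210.1], [291.1, 251.3]]
160 [[382.6, 202.5], [284.5, 234.8]]
165 [[379.2, 194.7], [279.6, 218.5]]
167.7 [[377.8, 190.5], [277.7, 209.7]]
21.8 [-0.47019308 -0.18517227 -0.40197252]
(278, 178, 103, 39) ((328.8908386230469, 197.35951232910156), (23.68116569519043, 103.57429504394531), 80.32664489746094)
```

View pics/w10.png

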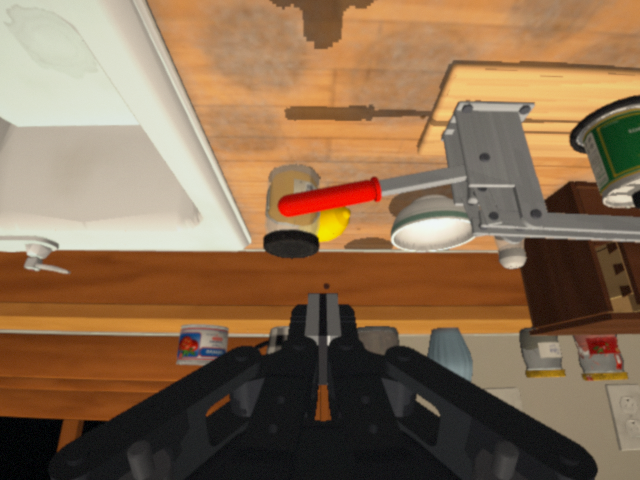

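View pics/s10z.png

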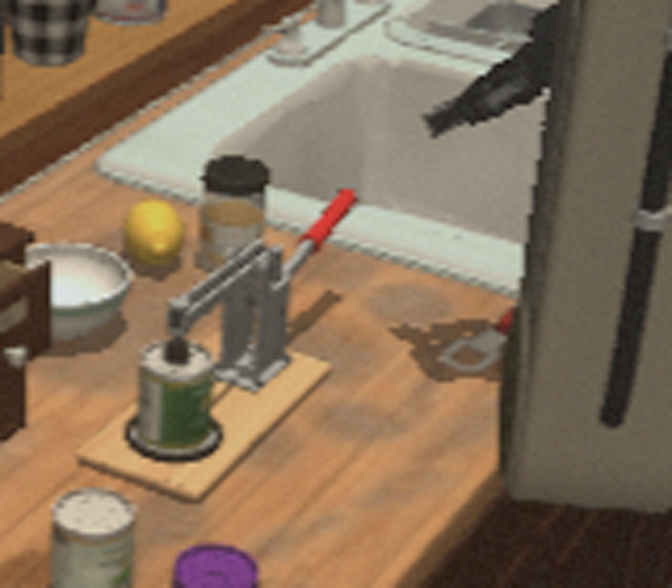

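View pics/s10.png

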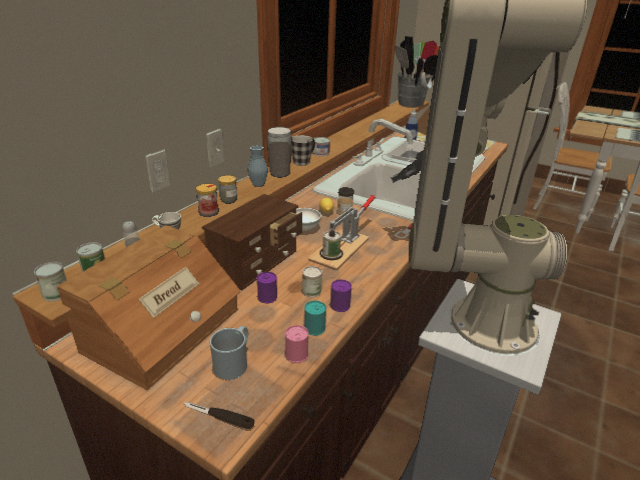

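The grip's slope (9.7°) and centre (329,197) match the stop angle, where 10.9° and (328,200) were predicted. The spindle is on the lid, the bystanders have not moved, and the robot is clear of everything.

```bash
python3 -c "
from h import *
finish_job(); print(get_time())"
```

```text
the job is handed in; nothing more can be done
the job is handed in; nothing more can be done
```

The green-labelled tin is standing in the nest with the clamp locked on its lid, and I handed the job in at about 22 s of the 51 s allowed.

**Placing:** I gripped the tin with the tool leaning 37° and set it down at nest-floor height, where the guard tripped within 0.1 mm of the expected contact. I let go while the clamp was still open.

**Clamping:** I pushed the red handle over with the closed fingers until it met its stop, then backed off.

**Last checks, with the robot clear:**
- **Handle:** it stayed down by itself at the stop angle. Its slope in the picture was 9.7°, against 10.9° predicted at the stop and 13.4° at 2.7° short of it.
- **Tin and clamp:** the spindle is on the lid and the tin is upright inside the ring.
- **Bystanders:** the pale tin, mug and jar look unmoved. I judged this by eye in the side view and did not measure them again.

**What disagreed:**
- **Side and wrist cameras:** their positions differed by about 5–8 mm. I trusted the closer wrist views.
- **Tin's bottom rim:** it read a few mm off before lowering, while the lid and ring agreed, so I shifted 1.5 mm. The tin seated cleanly.
- **Spindle:** I could not measure how far it is pressed in.

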